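# Fit the centrifuge with the rotor its drive keys take

## Robot

A 6-joint arm with a two-finger parallel gripper is mounted at the origin on the work surface. World frame = base frame: x ahead of the robot, y to its left, z up, the work surface at z = 0. Lengths are in m, angles in rad, forces in N, time in s.
With the tool pointing down it reaches from about 0.3 to 0.775 m from the base axis. Payload 14.6 kg.
Tool frame: the origin (TCP) lies at the very end of the fingers, on their centre line; the grasp point (between the pads) lies 19 mm behind it; z points along the fingers, y is the line along which they close (so a half turn about z gives the same grasp; the last joint's range is limited). The gripper opens to 94 mm and grips with 3 to 60 N. Pads are 16 mm wide; open, the fingers measure 119 mm over their backs; the gripper's body (75 mm by 177 mm) begins 78 mm behind the grasp point.
Start: joints at [-1.235, 0.3, 1.521, -0, 1.321, -0.067], TCP at [0.216, -0.506, 0.205] pointing down, gripper open.
Joint ranges: [-3.03, 3.03], [-0.79, 2.21], [0.23, 2.52], [-1.04, 4.18], [0, 3.07], [-2.55, 2.55]. Speed limits (rad/s): [2.22, 2.22, 2.57, 3.14, 3.14, 3.14].

## Interface

Orientations are given as [roll, pitch, yaw] about the fixed x, y, z axes, in that order (R = Rz(yaw) Ry(pitch) Rx(roll)).
In Python, from station import ctrl gives the robot as it stands.
- The arm moves only by the tool carry_out, never from a script. Its argument "motion" is text: rows parted by semicolons, each of 7 numbers parted by spaces: the shift along the world's x, y, z in m, then the turn, a rotation vector about the world's x, y, z in degrees, then the closure in counts, from 0 (fully open) to 255 (shut). In form: dx dy dz wx wy wz hand; .... A call has 1 to 20 rows; each row shifts and turns the commanded pose from where the row before left it; what a row does not reach is not made up. A row lasts 1/12 s, in which the tool goes at most 41.7 mm and 7.16 degrees, less where a joint would pass 70% of its speed; a pose out of reach is approached as far as the arm can. A call is refused whole if a number of a shift passes 0.0417 or a number of a turn 7.16, either way. A call with a gripper value outside its range is refused whole. The fingers move at their own pace and stop on an object; "grip_force" is the grip in N (left out, the last holds). Time passes only in rows, so rows that do not move let the fingers close. It gives the time, the measured TCP pose, the force, the opening and the grip force at its end, in the units of the state.
- ctrl.get_obs(): the state, without advancing time (a new reading comes with each control period).
- ctrl.camera(name): name is "side" or "top" or "wrist"; returns a dict with "pixels" (384x512x3 uint8, red, green, blue), "range_z" (384x512 float32, m along the optical axis (not along the pixel's ray), 0 where there is no reading), "K" (3x3 intrinsics, pixels), "position" and "attitude" of the camera in the world. Camera axes: x right, y up, looking along -z (the intrinsics and any distortion apply to the point x, -y, -z); pixel columns grow to the right and rows downward; lengths in m; the calibration is good to about 2 mm. A picture is of the moment at which its call begins.
- ctrl.hand_in(): hands the job in; it is judged then, once.
The state is a dict: "time_s": time; "qpos": joint angles; "joint_vel": joint speeds; "tau": joint torques, N m; "ee_pos": TCP position; "eef_rot": TCP orientation; "force": force on the tool from outside, world axes, zero at the start; "moment": the same for the moment, N m; "grip_width": finger opening in m; "grip_force": force on a finger pad.
Only numpy, scipy, OpenCV 4.12 (cv2) and the standard library are available. Lean on these libraries where they do the work, as an engineer would, in place of code of your own. Each camera call takes 0.05 s, during which the arm holds its last target. There are 200 camera calls.

## Task

Three look-alike centrifuge rotors lie on the bench, but only one has keyways that match the two keys on this centrifuge's drive spindle. Put that rotor on the spindle, turned so that its keyways slide down over the keys, and lower it gently until it sits fully home, then close the lid gently all the way. Leave the other two rotors and everything else on the bench where they are.

Things in the scene. Friction and masses are not known exactly. Their poses are not given: they have to be found in the camera images.
- centrifuge: White bench centrifuge, fixed; sloping front with knobs on its -x side, hinge on its +x side, z up. Origin on the bench straight below the spindle axis. The housing reaches 138 mm in front of that axis, 112 mm behind it and 96 mm to either side; bowl rim 132 mm above the bench. Round bowl about the spindle: 150 mm inner diameter, floor at 40 mm.
- spindle: Upright steel drive spindle in the bowl, 34 mm diameter, 50 mm high, top 6 mm tapered. Origin: centre of the 60 mm shoulder the rotor rests on, 52 mm above the bench; z up. Two keys, 9 mm wide, to 23.5 mm from the axis, from the shoulder up to 40 mm: one on its own +x side, one 120 degrees anticlockwise (from above). Turns with slight friction (0.06 N m), found at varying angles.
- lid (a joint): Clear flat lid, 180 mm wide, 186 mm from hinge to free edge, 14 mm skirt under a 4 mm top, a grey tab 60 mm wide jutting 12 mm beyond the edge. 0 rad = shut; found open at 1.5 to 1.65, stop at 1.7. Stiff hinge (0.32 N m; lid 0.2 kg): it stays where it is left, so push it down all the way, e.g. from behind its edge. A rotor not fully home keeps it from shutting.
- lid_hinge (a point): Middle of the lid's hinge axis, 98 mm behind the spindle axis and 132 mm above the bench; the hinge runs along the centrifuge's y axis.
- lid_edge (a point): Middle of the lid's free edge on its outer (upper) face: 186 mm from the hinge axis, and the outer face lies 18 mm outward of the hinge axis. Its x axis points from this edge towards the hinge, its z axis out of the outer face.
- rotor_a: Rotor, 116 mm diameter, 75 mm high, 0.4 kg, flat on the bench: grey dished body, rim 34 mm high; aluminium collar, 62 mm diameter, from 21 to 75 mm height, to hold it by (fingers above the rim); 36 mm bore right through. Origin: centre of the underside, z up. Keyways 12 mm wide, to 25 mm from the axis, full height: one on its own +x side, one opposite (180 degrees).
- rotor_b: The same in all sizes as rotor_a, but with one keyway along its own +x axis and the other 120 degrees from it anticlockwise seen from above.
- rotor_c: The same in all sizes as rotor_a, but with one keyway along its own +x axis and the other 60 degrees from it anticlockwise seen from above.
- dish_near: Two closed clear Petri dishes, stacked, 60 mm diameter, 33 mm high; bystander. Origin: centre of the underside.
- dish_mid: Closed clear Petri dish, 90 mm diameter, 16 mm high; bystander. Origin: centre of the underside.
- dish_far: Closed clear Petri dish, 90 mm diameter, 16 mm high; bystander. Origin: centre of the underside.
- phone: Black telephone lying flat, 150 x 73 x 8 mm; bystander. Origin: centre of the underside.
- wash_bottle: White plastic wash bottle, 60 mm diameter, 150 mm high; bystander. Origin: centre of the underside.
- tube_rack: White tube rack with tubes, 70 x 200 mm, 90 mm high; bystander. Origin: centre of the underside.
- tweezers: Steel tweezers lying flat, 130 mm long; bystander. Origin: middle, on the bench.
Things that resemble listed ones, but are neither listed nor needed, are in the scene too. What is shaped like the rotor_b but brown is not meant.

How it is judged:
On the way, in this order (a step that is already met when the one before it is completed fails the run):
1. the matching rotor is fully home on the spindle with the lid still open (z of rotor_b in the frame of spindle below 0.004 m and horizontal distance between rotor_b and spindle below 0.004 m and angle between rotor_b's own z axis and vertical below 0.06 rad and value of joint lid above 0.6 rad), for 0.3 s.
2. the lid is shut (value of joint lid below 0.05 rad), for 0.2 s.
At the end, for the whole second after the job is handed in: The rotor with keyways 120 degrees apart (rotor_b) sits on the spindle, keys in its keyways: underside within 4 mm of the shoulder, within 4 mm of the axis, level and at rest; the lid is shut (below 0.05 rad); the other rotors are within 40 mm of where they lay (z of rotor_b in the frame of spindle between -0.004 and 0.004 m and horizontal distance between rotor_b and spindle below 0.004 m and angle between rotor_b's own z axis and vertical below 0.06 rad and angle between the x axis of rotor_b and the x axis of spindle, either way round below 0.15 rad and linear speed of rotor_b below 0.03 m/s and value of joint lid below 0.05 rad and distance of each of rotor_a, rotor_c from where it was at the start of the episode below 0.04 m); the robot touches nothing.
It fails at once if one of the other two rotors is taken or pushed away (more than 40 mm) (distance of any of rotor_a, rotor_c from where it was at the start of the episode above 0.04 m).
It fails at once if a bystander is pushed away (more than 50 mm) (distance of any of dish_near, dish_mid, dish_far, phone, wash_bottle, tube_rack, tweezers from where it was at the start of the episode above 0.05 m).
It fails at once if the wash bottle is knocked over (angle between wash_bottle's own z axis and vertical above 0.6 rad).
It fails at once if a rotor is dropped or forced on the spindle (more than 60 N) (contact force between any of rotor_a, rotor_b, rotor_c and spindle above 60 N).
It fails at once if the lid is slammed (swings shut faster than 2.5 rad/s) (velocity of joint lid below -2.5 rad/s).
It also fails if it takes over 69 s, if anything falls off the work surface, if the arm or the gripper's body presses on something with over 40 N, if the wrist force passes 120 N, or if a joint passes its speed limit or range.

## Working session

There is one attempt and no reset: what is moved stays moved. The work goes in short steps, Python scripts to look and compute and a tool call to move; the robot and the scene stay as the last step left them, time stands still between calls to the robot, and variables do not carry over. Pictures are saved under pics/ and viewed, at most 10 in all, crops included, and the job is handed in when it is done.

Besides the shell and the picture viewer there is one more tool, called after "Call:" as a command line: name --argument value ..., lists and objects as JSON in quotes. carry_out: Moves the arm, as the interface text tells. Its arguments: {"type":"object","properties":{"motion":{"type":"string"},"grip_force":{"type":"number"}},"required":["motion"]}

```bash
ls; mkdir -p pics
cat > h.py <<'E'
import numpy as np, cv2
from station import ctrl
from scipy.spatial.transform import Rotation as R
def att(c):
    a=np.array(c['attitude'],float)
    if a.shape==(3,3): return a
    return R.from_euler('xyz',a).as_matrix() if a.size==3 else R.from_quat(a).as_matrix()
def cloud(c):
    K=np.array(c['K']);z=c['range_z'];v,u=np.mgrid[:z.shape[0],:z.shape[1]]
    p=np.stack([(u-K[0,2])/K[0,0]*z,-(v-K[1,2])/K[1,1]*z,-z],-1)
    return p@att(c).T+np.array(c['position'])
def save(c,n,crop=None,s=1):
    im=c['pixels'][:,:,::-1]
    if crop: im=im[crop[1]:crop[3],crop[0]:crop[2]]
    cv2.imwrite('pics/'+n,cv2.resize(im,None,fx=s,fy=s,interpolation=cv2.INTER_CUBIC))
E
python3 - <<'E'
from h import *
for n in['top','side','wrist']:
    c=ctrl.camera(n);save(c,n+'1.png',s=1.5);print(n,c['K'],c['position'],c['attitude'],{k:v for k,v in c.items() if k not in('pixels','range_z')}.keys())
    np.savez(n+'1.npz',pc=cloud(c),px=c['pixels'])
print(ctrl.get_obs())
E
```

```text
pics
top [[432.63345794   0.         255.76167093]
 [  0.         432.63345794 193.70270671]
 [  0.           0.           1.        ]] [ 0.4466551  -0.13897415  1.39216568] [ 0.06284452  0.02123837 -1.54890789] dict_keys(['K', 'position', 'attitude'])
side [[347.65196485   0.         259.90854328]
 [  0.         347.65196485 191.63427084]
 [  0.           0.           1.        ]] [0.44184651 0.79957726 0.78035727] [ 0.9634907   0.0069084  -3.04862505] dict_keys(['K', 'position', 'attitude'])
wrist [[325.92609749   0.         256.08772091]
 [  0.         325.92609749 195.34501767]
 [  0.           0.           1.        ]] [ 0.29379964 -0.47279568  0.38486873] [-2.91654536e-01 -3.23457854e-04 -1.16882422e+00] dict_keys(['K', 'position', 'attitude'])
{'time_s': 0.15, 'qpos': array([-1.23459241e+00,  3.00334294e-01,  1.52141443e+00, -2.74209241e-06,
        1.32067768e+00, -6.65789720e-02]), 'joint_vel': array([ 0.00026927, -0.00178789, -0.00099989, -0.00126921,  0.00043231,
       -0.00042086]), 'tau': array([ 4.59676939e-04, -5.31964374e+01, -3.52823567e+01,  7.08263693e-02,
        2.35688535e-02, -7.58088095e-05]), 'ee_pos': array([ 0.21553517, -0.50580751,  0.20503187]), 'eef_rot': array([-3.14076057e+00, -5.28188351e-05,  4.02783550e-01]), 'force': array([ 0.17575073, -0.20900494, -0.18089156]), 'moment': array([-0.01795378,  0.00087815, -0.04133502]), 'grip_force': 0.0, 'grip_width': 0.09406137584600362}
```

View pics/top1.png

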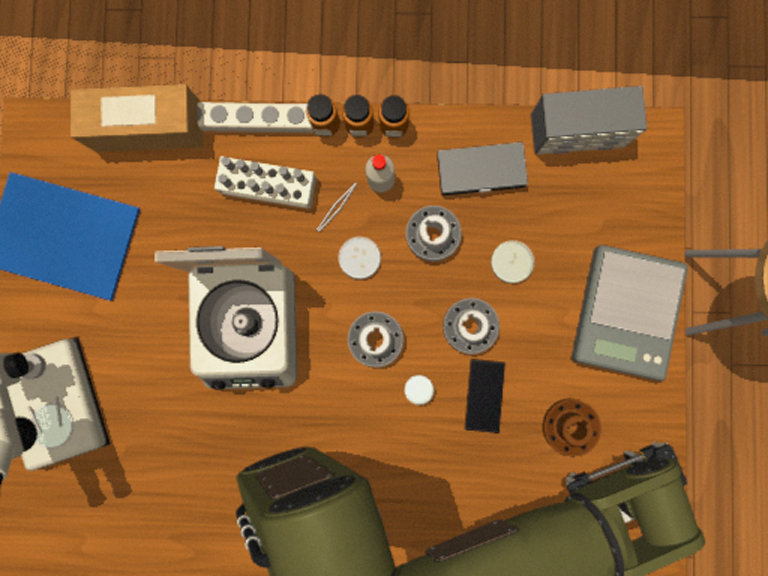

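View pics/side1.png

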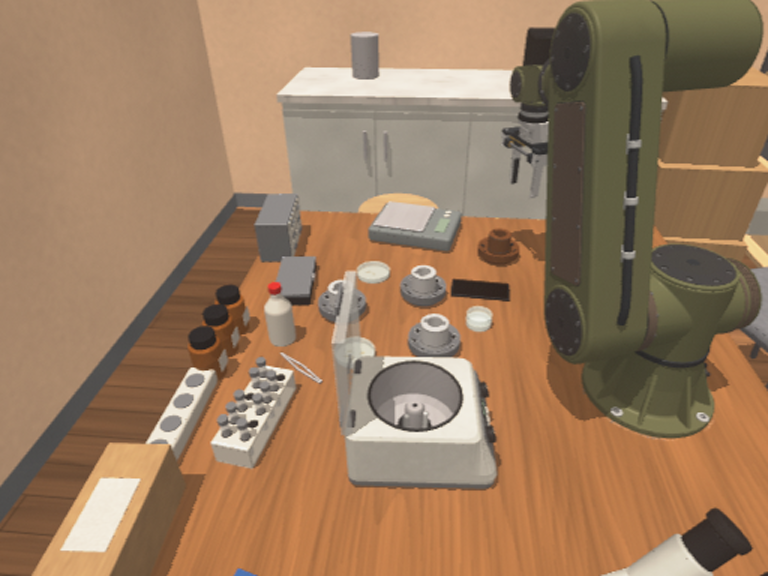

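The top view shows the centrifuge at (240,320) with its lid open towards +x, grey rotors at (433,233), (376,339) and (471,326), and a brown decoy at (572,427). The side view shows the same layout. Next I zoom in on the rotor bores and the spindle.

Run:
```python
from h import *
d=np.load('top1.npz');px=d['px'][:,:,::-1];pc=d['pc']
t=[]
for u,v in[(289,153),(251,225),(314,216),(162,213)]:
    t.append(cv2.resize(px[v-22:v+22,u-22:u+22],(390,290*390//290),interpolation=cv2.INTER_CUBIC)[:,:,:])
t=[cv2.resize(i,(300,300)) for i in t]
cv2.imwrite('pics/m1.png',np.vstack([np.hstack(t[:2]),np.hstack(t[2:])]))
for n,(u,v) in zip('RPQ',[(289,153),(251,225),(314,216)]):
    w=pc[v-22:v+22,u-22:u+22].reshape(-1,3);s=w[(w[:,2]>.068)&(w[:,2]<.085)]
    (c,r)=cv2.minEnclosingCircle(s[:,:2].astype(np.float32));print(n,c,r,np.median(s[:,2]),len(s))
w=pc[150:270,110:210].reshape(-1,3)
s=w[(w[:,2]>.12)&(w[:,2]<.14)];print('rim',cv2.minAreaRect(s[:,:2].astype(np.float32)),len(s))
w=pc[195:235,145:185].reshape(-1,3)
for a,b in[(.095,.11),(.047,.058),(.085,.097)]:
    s=w[(w[:,2]>a)&(w[:,2]<b)]
    if len(s): print(a,cv2.minEnclosingCircle(s[:,:2].astype(np.float32)),s.mean(0),len(s))
```

```text
R (0.6574091911315918, -0.2083352655172348) 0.03133261576294899 0.07326637384997026 200
P (0.43126216530799866, -0.09098311513662338) 0.03102787956595421 0.07361440973411526 194
Q (0.4640240967273712, -0.2903534770011902) 0.03104173205792904 0.07335136681324861 199
rim ((0.4650994539260864, 0.1768418848514557), (0.21989509463310242, 0.1929008960723877), 3.1763293743133545) 2753
0.095 ((0.4347476065158844, 0.190318763256073), 0.045702580362558365) [0.45990162 0.17597917 0.10055182] 92
0.047 ((0.45969077944755554, 0.20826676487922668), 0.062252312898635864) [0.45972766 0.17922007 0.0509088 ] 166
0.085 ((0.45868879556655884, 0.21863839030265808), 0.05933917686343193) [0.46041222 0.17881998 0.09138932] 33
```

View pics/m1.png

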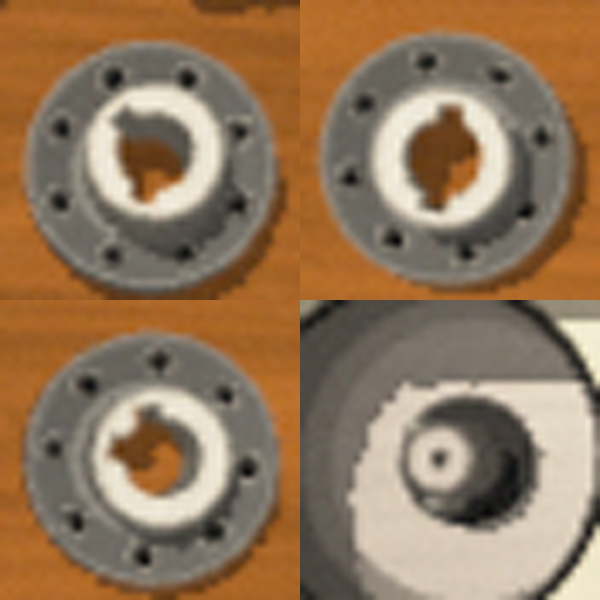

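Rotor R at (0.657,-0.208) is the 120° one: its keyways are at about 45° and 165° in the world. P has 180° and Q has 60°. The spindle keys are in shadow, so I'll look at them with the wrist camera.

Call:
carry_out --motion "0.012 0.034 0.002 0 0 7 0;0.012 0.034 0.002 0 0 7 0;0.012 0.034 0.002 0 0 7 0;0.012 0.034 0.002 0 0 7 0;0.012 0.034 0.002 0 0 7 0;0.012 0.034 0.002 0 0 7 0;0.012 0.034 0.002 0 0 7 0;0.012 0.034 0.002 0 0 7 0;0.012 0.034 0.002 0 0 7 0;0.012 0.034 0.002 0 0 7 0;0.012 0.034 0.002 0 0 7 0;0.012 0.034 0.002 0 0 7 0;0.012 0.034 0.002 0 0 7 0;0.012 0.034 0.002 0 0 7 0;0.012 0.034 0.002 0 0 7 0;0.012 0.034 0.002 0 0 7 0;0.012 0.034 0.002 0 0 7 0;0.012 0.034 0.002 0 0 7 0;0.012 0.034 0.002 0 0 7 0;0.012 0.034 0.002 0 0 7 0"

```text
time_s: 1.82
ee_pos: [0.4557, 0.176, 0.2454]
eef_rot: [-3.141, -0.0, 2.853]
force: [1.0, 0.4, 0.8]
grip_width: 0.0941
grip_force: 0.0
```

Run:
```python
from h import *
c=ctrl.camera('wrist');np.savez('w2.npz',pc=cloud(c),px=c['pixels'],K=c['K'],pos=c['position'],A=att(c))
o=ctrl.get_obs();print(o['time_s'],o['ee_pos'],o['eef_rot'])
K=c['K'];q=att(c).T@(np.array([.46,.178,.092])-c['position']);u=K[0,0]*q[0]/-q[2]+K[0,2];v=-K[1,1]*q[1]/-q[2]+K[1,2];print(u,v,c['position'])
u,v=int(u),int(v)
save(c,'w2.png',(max(u-80,0),max(v-60,0),u+80,v+60),5)
```

```text
1.8667 [0.45692362 0.18006671 0.24533237] [ 3.14037345e+00 -2.63134038e-04  2.86391443e+00]
259.1639292385581 183.31431330213104 [0.37598481 0.2001513  0.42532199]
```

View pics/w2.png

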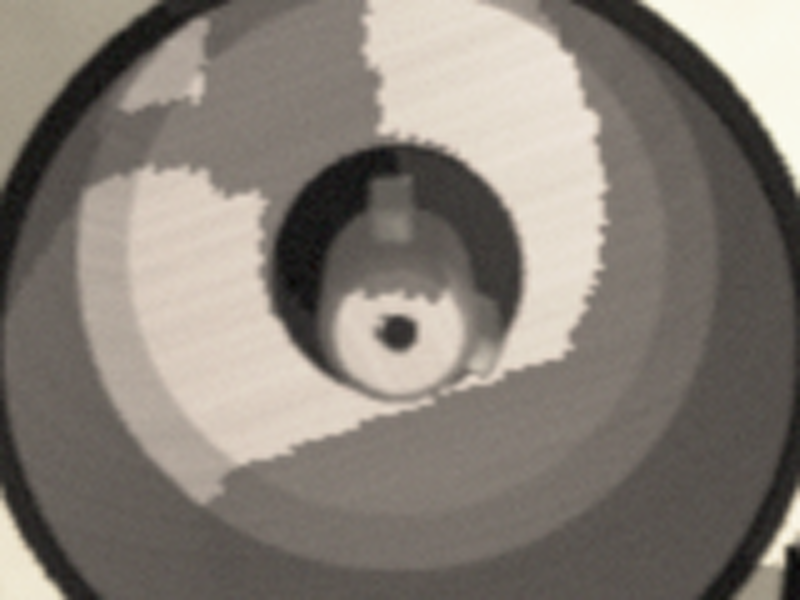

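The keys show at image (392,205), facing the camera, and (488,345), to the right. The right one is the spindle's +x key. I'll convert these to angles.

```bash
cat >> h.py <<'E'
def ray(K,pos,A,u,v,z):
    d=A@np.array([(u-K[0,2])/K[0,0],-(v-K[1,2])/K[1,1],-1]);return (pos+d*(z-pos[2])/d[2])
E
python3 - <<'E'
from h import *
d=np.load('w2.npz');K,pos,A,pc=d['K'],d['pos'],d['A'],d['pc']
f=lambda x,y,z:ray(K,pos,A,179+(x+.5)/5-.5,123+(y+.5)/5-.5,z)
px=d['px'][:,:,::-1]
# spindle top disc (r=17-taper) from depth
w=pc[123:243,179:339].reshape(-1,3);s=w[(w[:,2]>.0985)&(w[:,2]<.106)];print('top',cv2.minEnclosingCircle(s[:,:2].astype(np.float32)),s.mean(0),len(s))
c=f(400,332,.102);print('hole',c)
for n,p,z in[('k1out',(392,205),.092),('k1in',(393,240),.092),('k1bot',(391,178),.092),('k2',(487,343),.092),('k2b',(498,335),.092),('k2tip',(487,375),.092)]:
    q=f(*p,z)[:2]-c[:2];print(n,np.hypot(*q),np.degrees(np.arctan2(q[1],q[0])))
# shoulder dark disc
b=cv2.cvtColor(px,cv2.COLOR_BGR2GRAY)[123:243,179:339]
s=w[(w[:,2]>.049)&(w[:,2]<.056)];q=s[:,:2]-c[:2];print(len(s))
for zlo,zhi in[(.086,.0945),(.058,.086)]:
    m=(w[:,2]>zlo)&(w[:,2]<zhi);q=w[m][:,:2]-c[:2];r=np.hypot(*q.T);k=(r>.019)&(r<.026)
    print(zlo,np.sort(np.degrees(np.arctan2(q[k,1],q[k,0]))%360).round(0).tolist())
# bowl rim circle from depth: points at z~.132 nearest the axis
m=(w[:,2]>.12)&(w[:,2]<.14);print(m.sum())
w=pc.reshape(-1,3);m=(w[:,2]>.127)&(w[:,2]<.137);q=w[m][:,:2];a=np.arctan2(*(q-c[:2]).T[::-1]);r=np.hypot(*(q-c[:2]).T)
pts=[]
for k in np.arange(-np.pi,np.pi,.1):
    i=np.where((a>k)&(a<k+.1))[0]
    if len(i):
        j=i[r[i].argmin()]
        if r[j]<.09: pts.append(q[j])
pts=np.array(pts);B=np.c_[2*pts,np.ones(len(pts))];x=np.linalg.lstsq(B,(pts**2).sum(1),rcond=None)[0];print('rim',x[:2],np.sqrt(x[2]+x[0]**2+x[1]**2),len(pts))
E
```

```text
top ((0.4638547897338867, 0.17624427378177643), 0.07564125210046768) [0.46938921 0.17487328 0.10216869] 1115
hole [0.46311246 0.17639594 0.102     ]
k1out 0.02461726589765607 167.24921372696778
k1in 0.017208301639412647 168.1948704325639
k1bot 0.030275038533557404 166.9282842583188
k2 0.019296765191902123 57.71840326982282
k2b 0.021166627573202798 64.02644463996937
k2tip 0.02240625817849735 39.98732032540999
2133
0.086 [35.0, 37.0, 38.0, 39.0, 40.0, 41.0, 41.0, 43.0, 44.0, 45.0, 45.0, 47.0, 47.0, 48.0, 49.0, 50.0, 50.0, 51.0, 53.0, 53.0, 53.0, 54.0, 55.0, 55.0, 56.0, 57.0, 57.0, 58.0, 58.0, 59.0, 60.0, 60.0, 61.0, 61.0, 156.0, 156.0, 157.0, 157.0, 157.0, 159.0, 159.0, 160.0, 160.0, 160.0, 162.0, 162.0, 162.0, 162.0, 162.0, 165.0, 165.0, 165.0, 165.0, 165.0, 167.0, 168.0, 168.0, 168.0, 168.0, 170.0, 170.0, 170.0, 171.0, 171.0, 171.0, 173.0, 173.0, 173.0, 173.0, 174.0, 175.0, 175.0, 176.0, 176.0, 176.0, 177.0, 178.0, 178.0, 178.0, 179.0]
0.058 [58.0, 58.0, 58.0, 58.0, 59.0, 59.0, 59.0, 59.0, 59.0, 59.0, 59.0, 59.0, 60.0, 60.0, 60.0, 60.0, 60.0, 60.0, 60.0, 60.0, 61.0, 61.0, 61.0, 61.0, 156.0, 157.0, 157.0, 157.0, 157.0, 159.0, 159.0, 159.0, 160.0, 160.0, 162.0, 162.0, 162.0, 162.0, 162.0, 165.0, 165.0, 165.0, 165.0, 165.0, 167.0, 167.0, 167.0, 167.0, 167.0, 170.0, 170.0, 170.0, 170.0, 170.0, 173.0, 173.0, 173.0, 173.0, 175.0, 175.0, 176.0, 176.0, 178.0, 178.0]
3106
rim [0.46270609 0.17660969] 0.07470159610303971 63
```

Call:
carry_out --motion "0.0167 -0.0321 -0.001 0 0 0 0;0.0167 -0.0321 -0.001 0 0 0 0;0.0167 -0.0321 -0.001 0 0 0 0;0.0167 -0.0321 -0.001 0 0 0 0;0.0167 -0.0321 -0.001 0 0 0 0;0.0167 -0.0321 -0.001 0 0 0 0;0.0167 -0.0321 -0.001 0 0 0 0;0.0167 -0.0321 -0.001 0 0 0 0;0.0167 -0.0321 -0.001 0 0 0 0;0.0167 -0.0321 -0.001 0 0 0 0;0.0167 -0.0321 -0.001 0 0 0 0;0.0167 -0.0321 -0.001 0 0 0 0;0 0 0 0 0 0 0;0 0 0 0 0 0 0"

```text
time_s: 3.03
ee_pos: [0.6558, -0.2127, 0.2316]
eef_rot: [3.141, -0.002, 2.844]
force: [0.1, 0.6, 0.3]
grip_width: 0.0943
grip_force: 0.0
```

Run:
```python
from h import *
c=ctrl.camera('wrist');pc=cloud(c);px=c['pixels'][:,:,::-1]
o=ctrl.get_obs();print(o['time_s'],o['ee_pos'],o['eef_rot'])
w=pc.reshape(-1,3);n=np.hypot(w[:,0]-.658,w[:,1]+.208)<.045
s=w[n&(w[:,2]>.07)&(w[:,2]<.08)];C,r=cv2.minEnclosingCircle(s[:,:2].astype(np.float32))
a=np.arctan2(s[:,1]-C[1],s[:,0]-C[0]);rr=np.hypot(s[:,0]-C[0],s[:,1]-C[1]);print('collar',C,r,np.median(s[:,2]),len(s))
pts=[];inn=[]
for k in np.arange(-180,180,6):
    i=(a>np.radians(k))&(a<np.radians(k+6))
    if i.any(): pts.append(s[i][rr[i].argmax(),:2]);inn.append((k+3,round(1000*rr[i].min(),1)))
pts=np.array(pts);B=np.c_[2*pts,np.ones(len(pts))];x=np.linalg.lstsq(B,(pts**2).sum(1),rcond=None)[0];print('fit',x[:2],np.sqrt(x[2]+x[0]**2+x[1]**2));print(inn)
K=c['K'];q=att(c).T@(np.array([*C,.075])-c['position']);u=int(K[0,0]*q[0]/-q[2]+K[0,2]);v=int(-K[1,1]*q[1]/-q[2]+K[1,2]);print(u,v)
save(c,'w3.png',(max(u-80,0),max(v-60,0),u+80,v+60),5)
d=np.load('top1.npz')['pc'].reshape(-1,3)
m=(d[:,2]>.06)&(d[:,2]<.17)&(np.hypot(d[:,0]-.74,d[:,1]+.12)<.08);print('bottle',d[m].min(0),d[m].max(0),m.sum())
```

```text
3.0833 [ 0.65578472 -0.21133829  0.2325038 ] [ 3.14133510e+00 -1.38433832e-03  2.84544617e+00]
collar (0.6598541140556335, -0.20837634801864624) 0.03135262057185173 0.07554923809646957 1645
fit [ 0.6596077  -0.20855586] 0.03077193980122835
[(np.int64(-177), np.float64(19.9)), (np.int64(-171), np.float64(17.9)), (np.int64(-165), np.float64(18.0)), (np.int64(-159), np.float64(18.5)), (np.int64(-153), np.float64(18.3)), (np.int64(-147), np.float64(18.4)), (np.int64(-141), np.float64(18.4)), (np.int64(-135), np.float64(18.2)), (np.int64(-129), np.float64(18.3)), (np.int64(-123), np.float64(18.7)), (np.int64(-117), np.float64(18.3)), (np.int64(-111), np.float64(18.2)), (np.int64(-105), np.float64(18.2)), (np.int64(-99), np.float64(18.4)), (np.int64(-93), np.float64(18.0)), (np.int64(-87), np.float64(18.1)), (np.int64(-81), np.float64(18.1)), (np.int64(-75), np.float64(18.1)), (np.int64(-69), np.float64(18.3)), (np.int64(-63), np.float64(18.2)), (np.int64(-57), np.float64(18.0)), (np.int64(-51), np.float64(18.0)), (np.int64(-45), np.float64(17.9)), (np.int64(-39), np.float64(18.0)), (np.in
[... 627 characters left out ...]
loat64(18.0)), (np.int64(81), np.float64(18.1)), (np.int64(87), np.float64(18.2)), (np.int64(93), np.float64(18.1)), (np.int64(99), np.float64(18.0)), (np.int64(105), np.float64(18.6)), (np.int64(111), np.float64(18.3)), (np.int64(117), np.float64(17.9)), (np.int64(123), np.float64(18.4)), (np.int64(129), np.float64(17.8)), (np.int64(135), np.float64(18.2)), (np.int64(141), np.float64(17.8)), (np.int64(147), np.float64(19.0)), (np.int64(153), np.float64(23.2)), (np.int64(159), np.float64(24.9)), (np.int64(165), np.float64(24.7)), (np.int64(171), np.float64(25.0)), (np.int64(177), np.float64(25.6))]
261 181
bottle [ 0.74789966 -0.12318981  0.06157175] [ 0.80334713 -0.06510518  0.15304757] 331
```

View pics/w3.png

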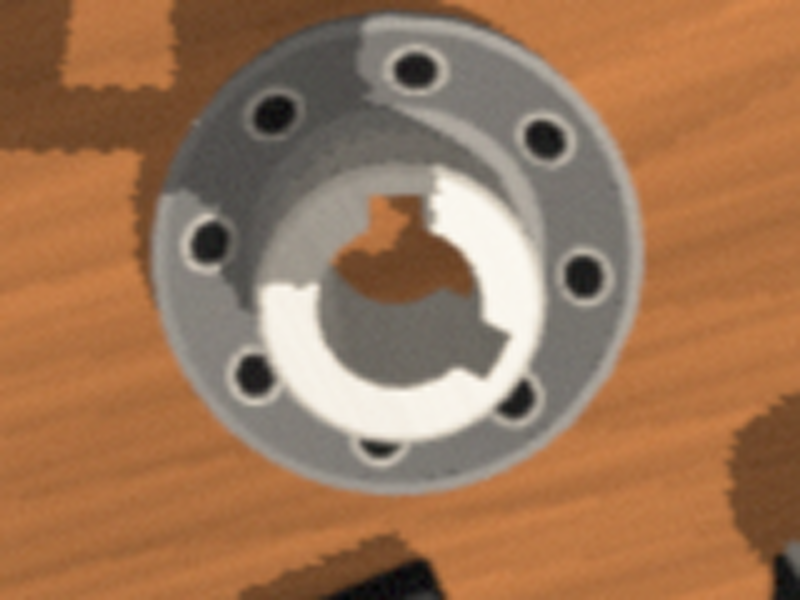

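The rotor keyways are at about 46° and 165°, and the spindle keys at about 47.5° and 167.5°, so I need roughly +2° of turn. Now I grasp with the same yaw.

Call:
carry_out --motion "0.0039 0.0030 -0.03 0 0 0 0;0 0 -0.04 0 0 0 0;0 0 -0.04 0 0 0 0;0 0 -0.04 0 0 0 0;0 0 -0.025 0 0 0 0;0 0 -0.015 0 0 0 0;0 0 0 0 0 0 0;0 0 0 0 0 0 0" --grip_force 40

```text
time_s: 3.75
ee_pos: [0.6599, -0.2071, 0.0441]
eef_rot: [3.142, -0.0, 2.847]
force: [1.0, -0.0, 1.3]
grip_width: 0.0938
grip_force: 0.0
```

Call:
carry_out --motion "0 -0.0014 -0.003 0 0 0 0;0 0 0 0 0 0 0;0 0 0 0 0 0 255;0 0 0 0 0 0 255;0 0 0 0 0 0 255;0 0 0 0 0 0 255;0 0 0 0 0 0 255;0 0 0 0 0 0 255;0 0 0 0 0 0 255;0 0 0 0 0 0 255"

```text
time_s: 4.58
ee_pos: [0.6599, -0.2095, 0.0405]
eef_rot: [-3.142, -0.0, 2.846]
force: [-0.0, 1.2, 1.3]
grip_width: 0.0595
grip_force: 40.0
```

Call:
carry_out --motion "0 0 0.01 0 0 0 255;0 0 0.03 0 0 0 255;0 0 0.04 0 0 0 255;0 0 0.04 0 0 0 255;0 0 0.04 0 0 0 255;0 0 0.01 0 0 0 255;-0.02 0.01 0 0 0 0 255;-0.033 0.02 0 0 0 0 255;-0.036 0.02 0 0 0 0 255;-0.036 0.02 0 0 0 0 255;-0.036 0.02 0 0 0 0 255;-0.036 0.02 0 0 0 0 255;0 0.03 0 0 0 0 255;0 0.035 0 0 0 0 255;0 0.035 0 0 0 1 255;0 0.035 0 0 0 1 255;0 0.035 0 0 0 0 255;0 0.035 0 0 0 0 255;0 0.035 0 0 0 0 255;0 0.025 0 0 0 0 255"

```text
time_s: 6.25
ee_pos: [0.4621, 0.1678, 0.2099]
eef_rot: [-3.141, -0.001, 2.882]
force: [0.6, -0.4, -3.6]
grip_width: 0.0594
grip_force: 40.0
```

Call:
carry_out --motion "0 0.01 0 0 0 0 255;0 0 0 0 0 0 255;0 0 0 0 0 0 255"

```text
time_s: 6.5
ee_pos: [0.4626, 0.175, 0.21]
eef_rot: [-3.141, -0.001, 2.882]
force: [-0.1, -0.2, -3.1]
grip_width: 0.0596
grip_force: 40.0
```

Run:
```python
from h import *
c=ctrl.camera('wrist');pc=cloud(c);o=ctrl.get_obs();ee=o['ee_pos'];print(o['time_s'],ee,o['eef_rot'],o['force'],o['grip_width'])
# rotor collar top in wrist view: height ~ ee z -.0405+.075
zt=ee[2]+.0345;w=pc.reshape(-1,3);n=np.hypot(w[:,0]-ee[0],w[:,1]-ee[1])<.036
s=w[n&(abs(w[:,2]-zt)<.004)];print(len(s),zt)
C=s[:,:2].mean(0) if len(s) else ee[:2]
for k in range(-180,180,12):
    a=np.degrees(np.arctan2(s[:,1]-ee[1],s[:,0]-ee[0]));r=np.hypot(s[:,0]-ee[0],s[:,1]-ee[1]);i=(a>k)&(a<k+12)
    if i.sum()>3: print(k,i.sum(),r[i].min().round(4),r[i].max().round(4),end=' | ')
save(c,'w4.png',s=1.5)
```

```text
6.55 [0.46278149 0.17450057 0.21013533] [-3.14094390e+00 -4.75871637e-04  2.88085916e+00] [-0.4398747  -0.43874721 -3.55955821] 0.059438747302309886
7261 0.24463533028401707
-180 303 0.0182 0.0318 | -168 301 0.0176 0.0312 | -156 274 0.0175 0.031 | -144 259 0.0175 0.0308 | -132 285 0.0172 0.0354 | -120 298 0.017 0.036 | -108 230 0.0165 0.0293 | -96 232 0.0165 0.0302 | -84 216 0.0162 0.03 | -72 210 0.0162 0.03 | -60 210 0.0163 0.0299 | -48 208 0.0162 0.03 | -36 208 0.0164 0.0302 | -24 210 0.0162 0.0301 | -12 213 0.0167 0.0304 | 0 217 0.0172 0.0304 | 12 220 0.0172 0.0313 | 24 255 0.0177 0.0312 | 36 136 0.0241 0.0317 | 48 148 0.0244 0.032 | 60 187 0.019 0.0318 | 72 240 0.019 0.031 | 84 332 0.0192 0.036 | 96 268 0.0193 0.0324 | 108 297 0.0193 0.0326 | 120 313 0.0192 0.0326 | 132 319 0.0189 0.0326 | 144 254 0.0193 0.0325 | 156 209 0.0253 0.0322 | 168 209 0.0221 0.032 |
```

View pics/w4.png

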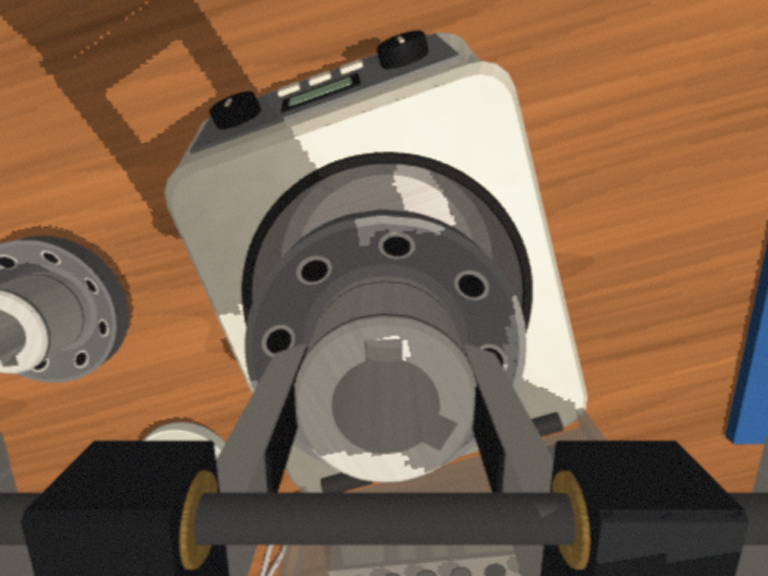

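The rotor is held level. The bore is visible at (387,403), with keyways at (385,345) and (440,430). I'll fit its centre and angle.

```bash
cat > fit.py <<'E'
from h import *
from scipy.optimize import least_squares
def bore(c,ee):
    zt=ee[2]+.0345;s=cloud(c).reshape(-1,3);s=s[abs(s[:,2]-zt)<.004]
    C=np.array(ee[:2])
    for _ in range(4):
        q=s[:,:2]-C;r=np.hypot(*q.T);a=np.degrees(np.arctan2(q[:,1],q[:,0]))%360;I=[]
        for k in range(0,360,5):
            i=np.where((a>=k)&(a<k+5)&(r<.03))[0]
            if len(i)>1:
                j=i[r[i].argmin()]
                if r[j]<.0205: I.append(s[j,:2])
        I=np.array(I);C=least_squares(lambda p:np.hypot(*(I-p[:2]).T)-p[2],[*C,.018],loss='soft_l1',f_scale=3e-4).x[:2]
    # keyway gaps: no points in 20<r<23.5
    q=s[:,:2]-C;r=np.hypot(*q.T);a=np.degrees(np.arctan2(q[:,1],q[:,0]))%360
    h=np.sort(a[(r>.0195)&(r<.0235)]);g=np.diff(h);i=np.argsort(g)[-2:]
    return C,zt,[(h[j].round(1),h[j+1].round(1),(h[j]+h[j+1])/2) for j in sorted(i)],np.median(s[np.hypot(*(s[:,:2]-C).T)<.03][:,2])
E
python3 - <<'E'
from fit import *
c=ctrl.camera('wrist');o=ctrl.get_obs();print(o['ee_pos'],o['time_s'],bore(c,o['ee_pos']))
E
```

```text
[0.46289236 0.1742585  0.21024772] 6.6 (array([0.46213715, 0.17535674]), np.float64(0.24474772245546036), [(np.float64(31.9), np.float64(60.8), np.float64(46.33958345148814)), (np.float64(151.8), np.float64(182.3), np.float64(167.0509341434775))], np.float64(0.2453345977974114))
```

Call:
carry_out --motion "0.0008 0.0011 -0.01 0 0 1 255;0 0 -0.02 0 0 0 255;0 0 -0.02 0 0 0 255;0 0 -0.008 0 0 0 255;0 0 0 0 0 0 255;0 0 -0.003 0 0 0 255;0 0 -0.003 0 0 0 255;0 0 -0.003 0 0 0 255;0 0 -0.003 0 0 0 255;0 0 0 0 0 0 255"

```text
time_s: 7.43
ee_pos: [0.4636, 0.1765, 0.1402]
eef_rot: [-3.141, -0.0, 2.899]
force: [-0.2, -0.1, -4.1]
grip_width: 0.0595
grip_force: 40.0
```

Call:
carry_out --motion "0 0 -0.002 0 0 0 255;0 0 -0.002 0 0 0 255;0 0 -0.002 0 0 0 255;0 0 -0.001 0 0 0 255;0 0 0 0 0 0 255"

```text
time_s: 7.85
ee_pos: [0.4636, 0.1765, 0.1332]
eef_rot: [-3.141, -0.0, 2.899]
force: [0.8, 0.3, -4.5]
grip_width: 0.0595
grip_force: 40.0
```

Base is at about 0.0927, just above the keys, with the bore over the spindle and no contact force.

Call:
carry_out --motion "0 0 -0.001 0 0 0 255;0 0 -0.001 0 0 0 255;0 0 -0.001 0 0 0 255;0 0 -0.001 0 0 0 255;0 0 0 0 0 0 255"

```text
time_s: 8.27
ee_pos: [0.4636, 0.1765, 0.1292]
eef_rot: [-3.141, -0.0, 2.899]
force: [-0.0, -0.2, -3.8]
grip_width: 0.0594
grip_force: 40.0
```

Call:
carry_out --motion "0 0 -0.001 0 0 0 255;0 0 -0.001 0 0 0 255;0 0 -0.001 0 0 0 255;0 0 -0.002 0 0 0 255;0 0 -0.002 0 0 0 255;0 0 0 0 0 0 255"

```text
time_s: 8.77
ee_pos: [0.4635, 0.1765, 0.122]
eef_rot: [-3.141, -0.001, 2.899]
force: [-0.3, -0.6, -4.2]
grip_width: 0.0598
grip_force: 40.0
```

Engaged: the base is at 0.0815, below the key tops, with no load.

Call:
carry_out --motion "0 0 -0.003 0 0 0 255;0 0 -0.003 0 0 0 255;0 0 -0.003 0 0 0 255;0 0 -0.003 0 0 0 255;0 0 -0.003 0 0 0 255;0 0 -0.003 0 0 0 255;0 0 -0.003 0 0 0 255;0 0 -0.002 0 0 0 255;0 0 -0.002 0 0 0 255;0 0 0 0 0 0 255"

```text
time_s: 9.6
ee_pos: [0.4635, 0.1765, 0.0971]
eef_rot: [-3.141, -0.0, 2.899]
force: [-0.8, -0.2, -3.9]
grip_width: 0.0595
grip_force: 40.0
```

Call:
carry_out --motion "0 0 -0.001 0 0 0 255;0 0 -0.001 0 0 0 255;0 0 -0.001 0 0 0 255;0 0 -0.0005 0 0 0 255;0 0 0 0 0 0 255"

```text
time_s: 10.02
ee_pos: [0.4637, 0.1765, 0.0939]
eef_rot: [-3.142, -0.0, 2.899]
force: [-0.3, -0.9, -3.9]
grip_width: 0.0594
grip_force: 40.0
```

Call:
carry_out --motion "0 0 -0.0007 0 0 0 255;0 0 -0.0005 0 0 0 255;0 0 -0.0004 0 0 0 255;0 0 0 0 0 0 255"

```text
time_s: 10.35
ee_pos: [0.4637, 0.1765, 0.0924]
eef_rot: [3.142, 0.0, 2.899]
force: [-0.5, -1.7, -1.6]
grip_width: 0.0594
grip_force: 40.0
```

Call:
carry_out --motion "0 0 0 0 0 0 200;0 0 0 0 0 0 120;0 0 0 0 0 0 0;0 0 0 0 0 0 0;0 0 0 0 0 0 0;0 0 0 0 0 0 0;0 0 0 0 0 0 0;0 0 0.005 0 0 0 0;0 0 0.02 0 0 0 0;0 0 0.04 0 0 0 0;0 0 0.04 0 0 0 0;0 0 0.04 0 0 0 0;0 0 0.0 0 0 0 0;0 0 0.0 0 0 0 0"

```text
time_s: 11.52
ee_pos: [0.4643, 0.1767, 0.2394]
eef_rot: [3.139, 0.004, 2.899]
force: [-1.1, -0.1, -0.8]
grip_width: 0.0941
grip_force: 0.0
```

Run:
```python
from fit import *
o=ctrl.get_obs();print(o['time_s'],o['ee_pos'],o['grip_width'])
c=ctrl.camera('wrist');print(bore(c,[.463,.1765,.0925]))
c=ctrl.camera('side');w=cloud(c).reshape(-1,3)
for z in np.arange(.14,.34,.02):
    m=(abs(w[:,2]-z)<.01)&(w[:,0]>.5)&(w[:,0]<.62)&(w[:,1]<.285)&(w[:,1]>.26)
    if m.any(): print(z.round(2),m.sum(),w[m][:,0].min(),w[m][:,0].max(),w[m][:,1].max(),w[m][:,2].max())
d=np.load('top1.npz')['pc'].reshape(-1,3);m=(d[:,2]>.28)&(d[:,2]<.34)&(d[:,0]>.48)&(d[:,0]<.65)&(abs(d[:,1]-.177)<.12);print('toplid',d[m].min(0),d[m].max(0),m.sum())
m=(d[:,2]>.06)&(d[:,0]>.6)&(d[:,0]<.8)&(d[:,1]>.0)&(d[:,1]<.32);print('rack',d[m].min(0),d[m].max(0),m.sum())
save(c,'s5.png',(170,150,370,330),4)
```

```text
11.5167 [0.46429594 0.17671293 0.23944643] 0.09413009811393322
(array([0.46320232, 0.17740766]), 0.127, [(np.float64(31.6), np.float64(63.4), np.float64(47.50602343867439)), (np.float64(153.3), np.float64(184.9), np.float64(169.12247418309732))], np.float64(0.12766102064780732))
0.14 80 0.5002207374511426 0.5740436686837657 0.27361076011915375 0.14921476017766666
0.16 46 0.5567042990833853 0.5738644922415341 0.2733178213038392 0.16894977852814252
0.18 48 0.5565329879766326 0.5742993900031597 0.2743020320941577 0.18930458919433624
0.2 51 0.5569966249818707 0.5736757220467423 0.27388437923760367 0.2090327631729857
0.22 55 0.5566111892321929 0.5748016644406198 0.27362443264171443 0.22991569096495035
0.24 56 0.5571886489256159 0.5747916018149258 0.2735634977214997 0.24936597814255201
0.26 56 0.5573769682731372 0.5751234823499198 0.2737619569909784 0.26883924532563674
0.28 64 0.557133892637898 0.5746814017269763 0.2751896883187861 0.2899905386736288
0.3 67 0.5576685981861361 0.575206541959472 0.2741142045460616 0.3099992653749017
0.32 58 0.5578868451133672 0.5757683629452833 0.27304649799992387 0.31872931060048826
toplid [0.55581002 0.0920098  0.28178206] [0.58332561 0.2731915  0.33761677] 581
rack [0.7258388  0.06483501 0.06007192] [0.79774126 0.23634876 0.09627531] 367
```

View pics/s5.png

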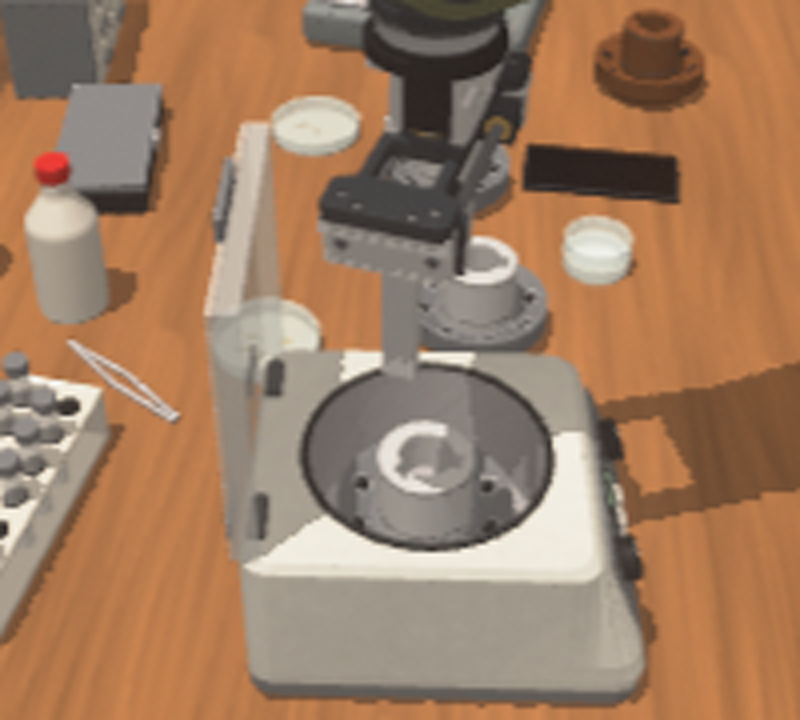

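The rotor is home: collar top is at 0.1277 and the bore is centred. The lid stands at about 1.57 rad. I'll go over and behind it with closed fingers.

Call:
carry_out --motion "0 0 0.036 0 0 0 255;0 0 0.036 0 0 7 255;0 0 0.036 0 0 6.9 255;0 0 0.036 0 0 0 255;0.02 0 0 0 0 0 255;0.04 0 0 0 0 0 255;0.04 0 0 0 0 0 255;0.04 0 0 0 0 0 255;0.02 0 0 0 0 0 255;0 0 0 0 0 0 255;0 0 -0.02 0 0 0 255;0 0 -0.03 0 0 0 255;0 0 -0.03 0 0 0 255;0 0 -0.013 0 0 0 255;0 0 0 0 0 0 255"

```text
time_s: 12.87
ee_pos: [0.6221, 0.1764, 0.2835]
eef_rot: [-3.14, -0.007, 3.141]
force: [0.3, -0.4, -0.5]
grip_width: 0.0007
grip_force: 0.0
```

Run:
```python
import numpy as np
t=np.radians(np.arange(90,-4,-5));r=.16
x=.561-r*np.cos(t)+.018*np.sin(t)+.009;z=.132+r*np.sin(t)+.018*np.cos(t)
for a in zip(np.degrees(t).round(),x.round(4),z.round(4),np.diff(x,prepend=x[0]).round(4),np.diff(z,prepend=z[0]).round(4)):print(*a)
```

```text
90.0 0.588 0.292 0.0 0.0
85.0 0.574 0.293 -0.014 0.001
80.0 0.5599 0.2927 -0.014 -0.0003
75.0 0.546 0.2912 -0.014 -0.0015
70.0 0.5322 0.2885 -0.0138 -0.0027
65.0 0.5187 0.2846 -0.0135 -0.0039
60.0 0.5056 0.2796 -0.0131 -0.0051
55.0 0.493 0.2734 -0.0126 -0.0062
50.0 0.4809 0.2661 -0.012 -0.0073
45.0 0.4696 0.2579 -0.0114 -0.0083
40.0 0.459 0.2486 -0.0106 -0.0092
35.0 0.4493 0.2385 -0.0097 -0.0101
30.0 0.4404 0.2276 -0.0088 -0.0109
25.0 0.4326 0.2159 -0.0078 -0.0117
20.0 0.4258 0.2036 -0.0068 -0.0123
15.0 0.4201 0.1908 -0.0057 -0.0128
10.0 0.4156 0.1775 -0.0046 -0.0133
5.0 0.4122 0.1639 -0.0034 -0.0136
0.0 0.41 0.15 -0.0022 -0.0139
```

Call:
carry_out --motion "-0.014 0 0.004 0 0 0 255;-0.01 0 0.003 0 0 0 255;-0.01 0 0 0 0 0 255;-0.014 0 0.002 0 0 0 255;-0.014 0 0 0 0 0 255;-0.014 0 -0.0015 0 0 0 255;-0.014 0 -0.0027 0 0 0 255;-0.0135 0 -0.004 0 0 0 255;-0.013 0 -0.005 0 0 0 255;-0.0126 0 -0.0062 0 0 0 255;-0.012 0 -0.0073 0 0 0 255;-0.0114 0 -0.0083 0 0 0 255;0 0 0 0 0 0 255"

```text
time_s: 13.95
ee_pos: [0.4696, 0.1766, 0.2622]
eef_rot: [-3.141, -0.001, -3.141]
force: [-0.1, 0.2, 0.8]
grip_width: 0.0004
grip_force: 0.0
```

Run:
```python
from h import *
o=ctrl.get_obs();print(o['ee_pos'],o['force'])
c=ctrl.camera('side');save(c,'s6.png',(170,100,370,330),2.5);w=cloud(c).reshape(-1,3)
m=(w[:,1]>.255)&(w[:,1]<.285)&(w[:,2]>.155)&(w[:,0]>.3)&(w[:,0]<.6);q=w[m];i=q[:,0].argsort()
for k in i[::max(1,len(i)//12)]:print(q[k].round(3))
```

```text
[0.46961085 0.1765687  0.26223012] [-0.05967763  0.15816333  0.79823676]
[0.428 0.264 0.266]
[0.442 0.256 0.372]
[0.45  0.256 0.367]
[0.457 0.266 0.249]
[0.464 0.255 0.37 ]
[0.471 0.257 0.361]
[0.478 0.265 0.234]
[0.485 0.258 0.361]
[0.493 0.268 0.219]
[0.5   0.263 0.402]
[0.511 0.264 0.204]
[0.531 0.269 0.182]
[0.556 0.262 0.158]
```

View pics/s6.png

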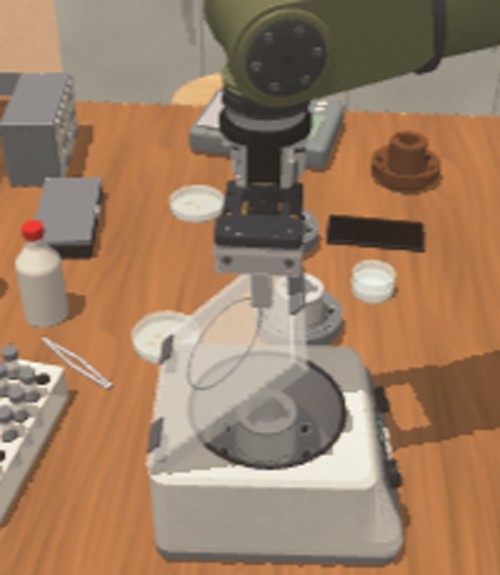

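The lid is about half closed at 43°, following the fingertips. I continue the arc to z just below 0.150.

Call:
carry_out --motion "-0.0106 0 -0.011 0 0 0 255;-0.0097 0 -0.011 0 0 0 255;-0.0088 0 -0.0115 0 0 0 255;-0.0078 0 -0.012 0 0 0 255;-0.0068 0 -0.0123 0 0 0 255;-0.0057 0 -0.0128 0 0 0 255;-0.0046 0 -0.013 0 0 0 255;-0.0034 0 -0.013 0 0 0 255;-0.002 0 -0.008 0 0 0 255;0 0 -0.004 0 0 0 255;0 0 0 0 0 0 255"

```text
time_s: 14.92
ee_pos: [0.4121, 0.1766, 0.1536]
eef_rot: [-3.141, -0.001, 3.141]
force: [-0.4, 1.0, -0.2]
grip_width: 0.0004
grip_force: 0.0
```

Call:
carry_out --motion "0 0 -0.002 0 0 0 255;0 0 -0.002 0 0 0 255;0 0 -0.001 0 0 0 255;0 0 0 0 0 0 255"

```text
time_s: 15.25
ee_pos: [0.4124, 0.1767, 0.1501]
eef_rot: [3.141, 0.002, 3.141]
force: [-3.1, -1.8, 11.8]
grip_width: 0.0005
grip_force: 6.0
```

Call:
carry_out --motion "0 0 -0.0005 0 0 0 255;0 0 0 0 0 0 255;0 0 0 0 0 0 255;0 0 0.005 0 0 0 255;0 0 0.03 0 0 0 255;0 0 0.04 0 0 0 255;0 0 0.03 0 0 0 255;0 0 0 0 0 0 255;0 0 0 0 0 0 255"

```text
time_s: 16.0
ee_pos: [0.4124, 0.1767, 0.2546]
eef_rot: [3.141, 0.003, 3.141]
force: [0.0, 0.8, 0.2]
grip_width: 0.0008
grip_force: 0.0
```

Run:
```python
from h import *
c=ctrl.camera('side');w=cloud(c).reshape(-1,3)
m=(w[:,1]>.1)&(w[:,1]<.26)&(w[:,2]>.137)&(w[:,2]<.19)&(w[:,0]>.38)&(w[:,0]<.56)
q=w[m];p=np.polyfit(q[:,0],q[:,2],1);print(m.sum(),p,np.median(q[:,2]),q[:,2].max());o=ctrl.get_obs();print(o['ee_pos'],o['force'])
save(c,'s7.png',(170,100,370,330),2.5)
```

```text
3387 [0.00422391 0.14748398] 0.14939602246539518 0.1557591729947121
[0.4118184  0.17649856 0.25308256] [-0.23374082  0.00715097 -0.43678963]
```

View pics/s7.png

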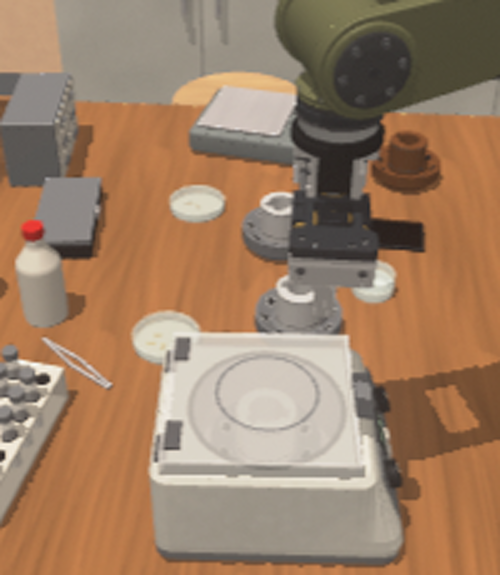

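The lid is flat shut (top at 0.149, slope 0.004), the rotor shows beneath it, and the robot is clear of everything.

```bash
python3 -c "
from station import ctrl
print(ctrl.hand_in())"
```

```text
the job is handed in; nothing more can be done
None
```

I put the matching rotor (keyways 120° apart) fully home on the spindle, closed the lid flat, left everything else untouched, and handed the job in at about 16 s; no verdict was returned.

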